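Push a wet-lacquered knife case into its drying lane

TASK

The wooden knife case standing loose in front of the drying rack's empty lane has wet lacquer on its two long sides. Push it with the fingertips into that lane, between the two divider strips, until its far end rests against the stop strip at the back, and leave it there. It must stay flat on the board, never picked up; nothing may touch its wet sides, neither the case nor the robot may touch the divider strips, and everything else stays as it is.

Things in the scene. Friction and masses are not known exactly. Their poses are not given: they have to be found in the camera images.
- rack: Drying rack on the bench: white melamine board 12 mm thick, 335 mm (x) x 310 mm (y), open apron in front, three lanes at 98 mm pitch along y behind, and a wooden stop strip across the far end of the lanes, 22 mm high over the board. x points along the lanes to the stop. Origin: on the bench, under the middle lane's home point; board from x = -250 to +85 mm, stop's near face at +60.
- lane_free: The empty lane, any of the three: two fixed wooden divider strips, 10 mm wide, 22 mm high, rounded near ends, 78 mm clear between them (y = -39 to +39 mm). x points along the lane to the stop. Origin: on the board's top, midway between the strips, where the middle of the case's underside lies when it is home; strips from x = -50 mm (mouth) to +60 (stop).
- lane_b: Divider strips of a second lane, the same, occupied by a case. Adjoining lanes' strips stand side by side.
- lane_c: Divider strips of the third lane, the same, occupied by a case.
- case: The wet case: closed wooden box 120 mm long (x) x 56 wide (y) x 42 high, 0.2 to 0.4 kg, loose on the apron in front of the empty lane, crooked, off its middle line. Wet: the two dark long sides (y = -28, +28 mm; 4 to 36 mm up). Dry, may be touched: the pale end boards (x = -60, +60 mm, full width) and lid. Origin: middle of its underside; x points along it to the lane.
- dry_b: A case already drying in a second lane, loose, 120 mm long (its x axis) x 56 mm wide (y) x 42 mm high. Origin: centre of its underside. Leave alone.
- dry_c: Another such case, drying in the third lane. Leave alone.
- tin: Flat round aluminium wax tin, 48 mm across, 22 mm high, loose on the apron in front of an occupied lane. Origin: centre of its underside. Leave alone.
- sander: Cork sanding block, 72 x 38 x 31 mm, loose on the apron in front of the other occupied lane. Origin: centre of its underside. Leave alone.
- can: Lacquer can, 72 mm across, 110 mm high, standing on the bench left of the rack. Origin: centre of its underside. Leave alone.
- cup: Dark steel cup, 76 mm across, 85 mm high, standing on the bench left of the rack, nearer the robot. Origin: centre of its underside. Leave alone.
- offcut: Wood offcut, 75 x 60 x 55 mm, on the bench right of the rack. Origin: centre of its underside. Leave alone.
- disc: Dark wooden disc, 140 mm across, 30 mm high, on the bench right of the rack. Origin: centre of its underside. Leave alone.
- driver: Screwdriver, 190 mm long, lying on the bench right of the rack, near the robot. Leave alone.
Not all that is in view belongs to the job. Leave any green or red look-alike of the case alone.

How it is judged:
By the outcome, as a careful person would: the job done as asked, in the order asked, and still so for the second after the job is handed in, with the robot touching nothing.
It also fails if it takes over 53 s, if anything falls off the work surface, if the arm or the gripper's body presses on something with over 40 N, if the wrist force passes 120 N, or if a joint passes its speed limit or range.

ROBOT

A 7-joint arm with a two-finger parallel gripper is mounted at the origin on the work surface. World frame = base frame: x ahead of the robot, y to its left, z up, the work surface at z = 0. Lengths are in m, angles in rad, forces in N, time in s.
With the tool pointing down it reaches from about 0.425 to 0.925 m from the base axis. Payload 6.8 kg.
Tool frame: the origin (TCP) lies at the very end of the fingers, on their centre line; the grasp point (between the pads) lies 19 mm behind it; z points along the fingers, y is the line along which they close (so a half turn about z gives the same grasp; the last joint's range is limited). The gripper opens to 85 mm and grips with 20 to 120 N. Pads are 22 mm wide; open, the fingers measure 114 mm over their backs; the gripper's body (76 mm by 85 mm) begins 54 mm behind the grasp point. The pads swing forward as they close: fully open they stand 13 mm farther back than shut.
Start: joints at [1.036, 0.477, 0.022, 1.555, -0.011, 1.109, -0.083], TCP at [0.279, -0.614, 0.231] pointing down, gripper open.
Joint ranges: [-2.96, 2.96], [-0.34, 2.1], [-1.41, 1.46], [0.24, 2.44], [-1.37, 4.51], [0.17, 1.92], [-2.96, 2.96]. Speed limits (rad/s): [2.39, 2.39, 3.14, 3.14, 3.14, 3.14, 3.14].

INTERFACE

Orientations are given as a 3x3 rotation matrix whose columns are the frame's x, y, z axes.
In Python, from rig import arm gives the robot as it stands.
- The arm moves only by the tool jog_arm, never from a script. Its argument "plan" is a list of rows, each an object of numbers: "wx", "wy", "wz": the turn, a rotation vector about the tool's x, y, z in rad; "x", "y", "z": the shift along the tool's x, y, z in mm; "claw": the finger opening in mm, from 0 to 85.4. In form: [{"wx": .., "wy": .., "wz": .., "x": .., "y": .., "z": .., "claw": ..}, ...]. A call has 1 to 5 rows; each row is the pose to reach, as a shift and turn from the pose commanded when the call began, along the tool's axes at that moment; what a row does not reach only later rows make up. A row lasts 1/12 s, in which the tool goes at most 41.7 mm and 7.16 degrees, less where a joint would pass 70% of its speed; a pose out of reach is approached as far as the arm can. A call with a gripper value outside its range is refused whole. The fingers move at their own pace and stop on an object; "force" is the grip in N (left out, the last holds). Time passes only in rows, so rows that repeat a pose let the fingers close. It gives the time, the measured TCP pose, the force, the opening and the grip force at its end, in the units of the state.
- arm.read_state(): the state, without advancing time (a new reading comes with each control period).
- arm.snapshot(name): name is "side" or "top" or "wrist"; returns the picture (480x640x3 uint8, red, green, blue); there is no depth.
- arm.camera_info(name): a dict with "fx", "fy", "cx", "cy" (pixels), "dist" ([k1, k2, p1, p2, k3] as OpenCV has them; the pictures are not rectified), "rvec" (rotation vector, rad) and "tvec" (3), from world to camera coordinates, as OpenCV has them. Camera axes: x right, y down, z forward; pixel columns grow to the right and rows downward; lengths in m; the calibration is good to about 2 mm. A picture is of the moment at which its call begins: read the wrist's pose just before it. camera_info takes no time and is no camera call; for the wrist camera it gives the pose at the moment of the call.
- arm.sign_off(): hands the job in; it is judged then, once.
The state is a dict: "time": time; "qpos": joint angles; "dq": joint speeds; "joint_torque": joint torques, N m; "tcp_pos": TCP position; "ee_rot": TCP orientation; "force": force on the tool from outside, world axes, zero at the start; "wrist_torque": the same for the moment, N m; "opening": finger opening in m; "gripper_force": force on a finger pad.
Only numpy, scipy, OpenCV 4.12 (cv2) and the standard library are available. Lean on these libraries where they do the work, as an engineer would, in place of code of your own. Each camera call takes 0.05 s, during which the arm holds its last target. There are 200 camera calls.

## Working session

There is one attempt and no reset: what is moved stays moved. The work goes in short steps, Python scripts to look and compute and a tool call to move; the robot and the scene stay as the last step left them, time stands still between calls to the robot, and variables do not carry over. Pictures are saved under pics/ and viewed, at most 13 in all, crops included, and the job is handed in when it is done.

Besides the shell and the picture viewer there is one more tool, called after "Request:" as a command line: name --argument value ..., lists and objects as JSON in quotes. jog_arm: Moves the arm, as the interface text tells. Its arguments: {"type":"object","properties":{"plan":{"type":"array","items":{"type":"object","properties":{"wx":{"type":"number"},"wy":{"type":"number"},"wz":{"type":"number"},"x":{"type":"number"},"y":{"type":"number"},"z":{"type":"number"},"claw":{"type":"number"}}}},"force":{"type":"number"}},"required":["plan"]}

```bash
mkdir -p pics; cat > h.py <<'E'
import numpy as np, cv2
from rig import arm
def snap(n,f):
    im=arm.snapshot(n); cv2.imwrite('pics/'+f,im[...,::-1]); return im
def ray(n,uv,z,ci=None):
    c=ci or arm.camera_info(n)
    K=np.array([[c['fx'],0,c['cx']],[0,c['fy'],c['cy']],[0,0,1]])
    p=cv2.undistortPoints(np.array(uv,float).reshape(-1,1,2),K,np.array(c['dist'],float)).reshape(-1,2)
    R=cv2.Rodrigues(np.array(c['rvec'],float))[0]; t=np.array(c['tvec'],float).ravel()
    d=np.c_[p,np.ones(len(p))]@R; o=-R.T@t
    return o+d*((z-o[2])/d[:,2])[:,None]
E
python3 - <<'E'
from h import *
snap('top','top.png'); snap('side','side.png')
s=arm.read_state(); print(s['time'],s['tcp_pos'],s['ee_rot'],s['force'])
for n in('top','side','wrist'):
    c=arm.camera_info(n); R=cv2.Rodrigues(np.array(c['rvec'],float))[0]; print(n,-R.T@np.array(c['tvec']).ravel(),R[2],c['fx'])
E
```

```text
0.1 [ 0.27921458 -0.61396277  0.23041999] [[ 9.10283668e-01  4.13984348e-01 -7.77117825e-04]
 [ 4.13985065e-01 -9.10282485e-01  1.47069773e-03]
 [-9.85509048e-05 -1.66046730e-03 -9.99998617e-01]] [-0.38468686 -0.21963203 -0.59169736]
top [ 0.2767999  -0.02016779  1.0608599 ] [ 0.18470881  0.01868224 -0.98261571] 464.9521142277851
side [-0.02259046  0.52209075  0.58608249] [ 0.55174604 -0.58623758 -0.59321312] 435.8341062021202
wrist [ 0.35432207 -0.57886145  0.37333777] [-0.29214344 -0.13282456 -0.94710604] 365.30209274647814
```

View pics/top.png

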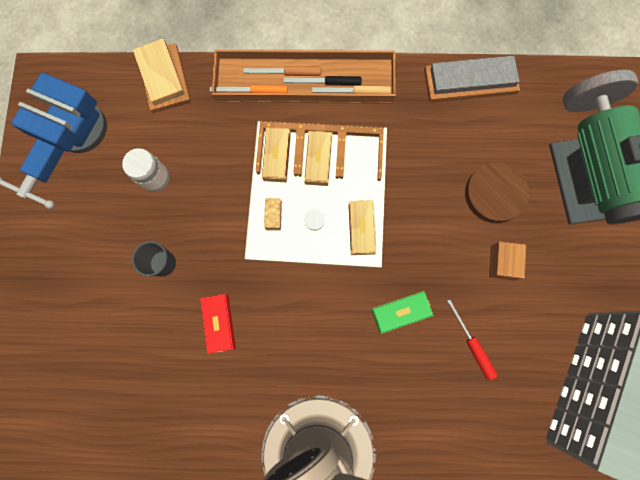

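View pics/side.png

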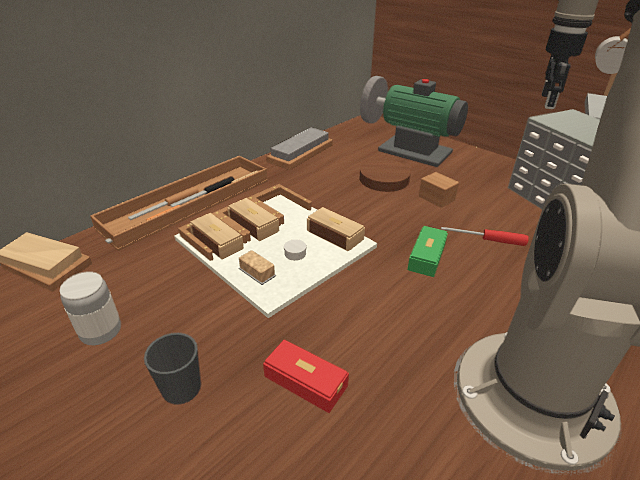

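The top view shows the loose case at (362,227) in front of the empty right lane, whose strips are at about (342,150) and (381,155). Dry cases sit at (276,154) and (318,158), the tin at (315,219) and the sander at (273,213). The red box (217,323) and green box (403,312) are look-alikes lying off the rack. The wooden case on the apron is the one that fits the description. Next I confirm it in an enlarged crop and measure.

```bash
python3 - <<'E'
from h import *
im=cv2.imread('pics/top.png')
cv2.imwrite('pics/crop.png',cv2.resize(im[115:275,235:400],None,fx=3.6,fy=3.6,interpolation=cv2.INTER_CUBIC))
hsv=cv2.cvtColor(im,cv2.COLOR_BGR2HSV)
# board
m=((hsv[...,1]<40)&(hsv[...,2]>190)).astype(np.uint8); m[:110]=0;m[280:]=0;m[:,:240]=0;m[:,395:]=0
pts=np.argwhere(m)[:,::-1]
h=cv2.convexHull(pts.astype(np.int32)); q=cv2.approxPolyDP(h,8,True).reshape(-1,2); print(q); print(ray('top',q,.012).round(4))
# pale lids
p=((hsv[...,2]>165)&(hsv[...,1]>60)&(hsv[...,0]>10)&(hsv[...,0]<30)).astype(np.uint8);p[:110]=0;p[275:]=0;p[:,:245]=0;p[:,:][:,395:]=0
for c in cv2.findContours(p,0,2)[0]:
    if cv2.contourArea(c)<300: continue
    w=ray('top',c.reshape(-1,2),.054)[:,:2]
    r=cv2.minAreaRect((w*1000).astype(np.float32)); print(cv2.boundingRect(c),r)
E
```

```text
[[386 129]
 [380 266]
 [245 257]
 [258 122]]
[[ 0.7373 -0.1512  0.012 ]
 [ 0.4066 -0.1347  0.012 ]
 [ 0.4225  0.1729  0.012 ]
 [ 0.7521  0.1574  0.012 ]]
(348, 200, 28, 55) ((488.0127868652344, -90.13380432128906), (122.55360412597656, 56.00517654418945), 2.7442288398742676)
(264, 198, 17, 30) ((517.8611450195312, 109.55229187011719), (66.46168518066406, 35.5450439453125), 0.7195342183113098)
(255, 121, 132, 62) ((659.0565795898438, 6.167877197265625), (298.7987060546875, 142.20144653320312), 87.61893463134766)
```

View pics/crop.png

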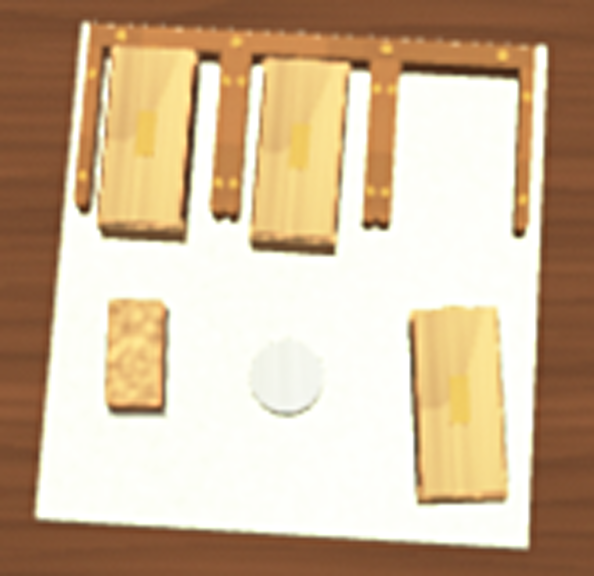

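The crop confirms it: a pale lid with dark sides, standing crooked in front of the empty right lane, whose strips run from (382,60) to (376,225) and from (527,70) to (519,235) in the crop. In the lane frame the case is at about x=-171, y=-7 mm and yaw +5.5°. I'll approach it now.

```bash
cat >> h.py <<'E'
LY=-0.05; LO=np.array([.6593,-.0913])
def to(x,y,z,yaw):
    s=arm.read_state(); R=np.array(s['ee_rot']); d=R.T@(np.array([x,y,z])-s['tcp_pos'])*1000
    T=np.array([[np.cos(yaw),np.sin(yaw),0],[np.sin(yaw),-np.cos(yaw),0],[0,0,-1]])
    print('shift',d.round(1),'turn',cv2.Rodrigues(R.T@T)[0].ravel().round(4),'t',s['time'],'tcp',np.round(s['tcp_pos'],4),'F',np.round(s['force'],1))
E
python3 -c "
from h import *
to(.408,-.094,.14,.048)"
```

```text
shift [ 332.5 -419.8   91.1] turn [-0.0016  0.0004  0.3788] t 0.1 tcp [ 0.2792 -0.614   0.2304] F [-0.4 -0.2 -0.6]
```

Request:
jog_arm --plan '[{"x": 333, "y": -420, "z": 50, "wz": 0.379, "claw": 16}, {"x": 333, "y": -420, "z": 50, "wz": 0.379, "claw": 16}, {"x": 333, "y": -420, "z": 50, "wz": 0.379, "claw": 16}, {"x": 333, "y": -420, "z": 50, "wz": 0.379, "claw": 16}, {"x": 333, "y": -420, "z": 50, "wz": 0.379, "claw": 16}]'

```text
$.plan[0]: bad value
```

```bash
python3 -c "
from h import *
to(.408,-.094,.14,.048)"
```

```text
shift [ 332.5 -419.8   91.1] turn [-0.0016  0.0004  0.3788] t 0.1 tcp [ 0.2792 -0.614   0.2304] F [-0.4 -0.2 -0.6]
```

Request:
jog_arm --plan '[{"wx": 0, "wy": 0, "wz": 0.08, "x": 25, "y": -32, "z": 4, "claw": 16}, {"wx": 0, "wy": 0, "wz": 0.16, "x": 50, "y": -63, "z": 8, "claw": 16}, {"wx": 0, "wy": 0, "wz": 0.24, "x": 75, "y": -95, "z": 12, "claw": 16}, {"wx": 0, "wy": 0, "wz": 0.32, "x": 100, "y": -126, "z": 16, "claw": 16}, {"wx": 0, "wy": 0, "wz": 0.379, "x": 125, "y": -158, "z": 20, "claw": 16}]'

```text
time: 0.52
tcp_pos: [0.3277, -0.4169, 0.2107]
ee_rot: [[0.999, 0.043, -0.0], [0.043, -0.999, 0.0], [-0.0, -0.0, -1.0]]
force: [1.3, -0.4, -0.1]
opening: 0.0254
gripper_force: 0.0
```

```bash
python3 -c "
from h import *
to(.408,-.094,.14,.048)"
```

```text
shift [  94.3 -319.1   70.8] turn [-0.0005  0.0004 -0.0045] t 0.5167 tcp [ 0.3277 -0.4169  0.2107] F [ 1.3 -0.4 -0.1]
```

Request:
jog_arm --plan '[{"wx": 0, "wy": 0, "wz": 0, "x": 11, "y": -40, "z": 8, "claw": 16}, {"wx": 0, "wy": 0, "wz": 0, "x": 22, "y": -79, "z": 16, "claw": 16}, {"wx": 0, "wy": 0, "wz": 0, "x": 33, "y": -118, "z": 24, "claw": 16}, {"wx": 0, "wy": 0, "wz": 0, "x": 44, "y": -157, "z": 32, "claw": 16}, {"wx": 0, "wy": 0, "wz": 0, "x": 55, "y": -196, "z": 40, "claw": 16}]'

```text
time: 0.93
tcp_pos: [0.3732, -0.2186, 0.171]
ee_rot: [[0.999, 0.048, 0.0], [0.048, -0.999, -0.0], [0.0, 0.0, -1.0]]
force: [1.4, -0.2, -0.4]
opening: 0.0161
gripper_force: 0.0
```

Request:
jog_arm --plan '[{"wx": 0, "wy": 0, "wz": 0, "x": 11, "y": -40, "z": 8, "claw": 16}, {"wx": 0, "wy": 0, "wz": 0, "x": 22, "y": -79, "z": 16, "claw": 16}, {"wx": 0, "wy": 0, "wz": 0, "x": 33, "y": -110, "z": 24, "claw": 16}, {"wx": 0, "wy": 0, "wz": 0, "x": 36, "y": -120, "z": 30, "claw": 16}, {"wx": 0, "wy": 0, "wz": 0, "x": 36, "y": -120, "z": 30, "claw": 16}]'

```text
time: 1.35
tcp_pos: [0.4036, -0.0955, 0.1404]
ee_rot: [[0.999, 0.054, -0.002], [0.054, -0.999, 0.001], [-0.001, -0.001, -1.0]]
force: [0.1, -0.0, -0.7]
opening: 0.0156
gripper_force: 0.0
```

```bash
python3 -c "
from h import *
to(.408,-.094,.028,.048); snap('wrist','w1.png'); snap('top','t1.png')"
```

```text
shift [  4.7  -1.1 112.4] turn [-0.0013  0.0015  0.006 ] t 1.35 tcp [ 0.4036 -0.0955  0.1404] F [ 0.1 -0.  -0.7]
```

View pics/w1.png

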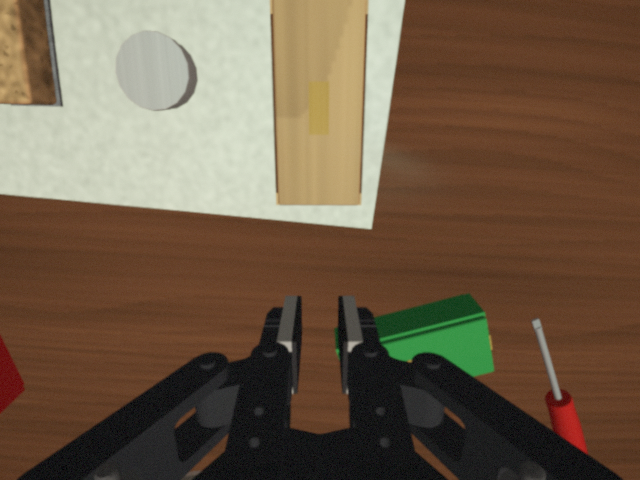

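The wrist view shows the case's near end at columns 278–360, row 205, centred on the tool axis and parallel to it. The fingers hang behind it, and nothing lies under the fingertips on the board.

```bash
python3 -c "
from h import *
w=ray('wrist',[[278,205],[360,205],[272,10],[367,10]],.054); print(w.round(4)); print(ray('wrist',[[373,228],[100,205]],.012).round(4))
print(np.degrees(np.arctan2(*(w[2]-w[0])[[1,0]])),np.degrees(np.arctan2(*(w[3]-w[1])[[1,0]])))
"
```

```text
[[ 0.4305 -0.0702  0.054 ]
 [ 0.4331 -0.1229  0.054 ]
 [ 0.5419 -0.0648  0.054 ]
 [ 0.5446 -0.1177  0.054 ]]
[[ 0.4057 -0.1399  0.012 ]
 [ 0.414   0.0726  0.012 ]]
2.736097984427769 2.658434431201701
```

Request:
jog_arm --plan '[{"wx": 0, "wy": 0, "wz": 0, "x": 2, "y": 0, "z": 35, "claw": 16}, {"wx": 0, "wy": 0, "wz": 0, "x": 2, "y": 0, "z": 70, "claw": 16}, {"wx": 0, "wy": 0, "wz": 0, "x": 2, "y": 0, "z": 95, "claw": 16}, {"wx": 0, "wy": 0, "wz": 0, "x": 2, "y": 0, "z": 110, "claw": 16}, {"wx": 0, "wy": 0, "wz": 0, "x": 2, "y": 0, "z": 110, "claw": 16}]'

```text
time: 1.87
tcp_pos: [0.4033, -0.1002, 0.029]
ee_rot: [[0.999, 0.045, -0.005], [0.045, -0.999, 0.0], [-0.005, -0.0, -1.0]]
force: [-0.2, 0.5, -1.4]
opening: 0.0159
gripper_force: 0.0
```

Request:
jog_arm --plan '[{"wx": 0, "wy": 0, "wz": 0, "x": 6, "y": -3, "z": 0, "claw": 16}, {"wx": 0, "wy": 0, "wz": 0, "x": 11, "y": -3, "z": 0, "claw": 16}, {"wx": 0, "wy": 0, "wz": 0, "x": 15, "y": -3, "z": 0, "claw": 16}, {"wx": 0, "wy": 0, "wz": 0, "x": 15, "y": -3, "z": 0, "claw": 16}]'

```text
time: 2.2
tcp_pos: [0.4226, -0.0954, 0.0326]
ee_rot: [[0.999, 0.048, 0.003], [0.048, -0.999, -0.0], [0.003, 0.001, -1.0]]
force: [0.6, 0.2, 0.0]
opening: 0.0163
gripper_force: 0.0
```

```bash
python3 -c "
from h import *
snap('wrist','w2.png'); to(.5,-.094,.029,.048)"
```

```text
shift [77.9  2.4  3.6] turn [ 0.0005 -0.0028 -0.0003] t 2.25 tcp [ 0.422  -0.0953  0.0324] F [ 0.8 -0.4  0.4]
```

View pics/w2.png

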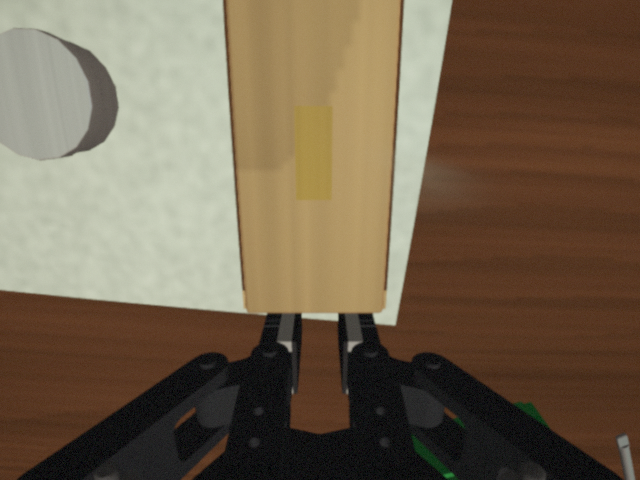

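The wrist view shows the fingers (columns 263–376) just behind the case's near end (245–386, row 312), about 2 mm right of its middle and inside its width. I'll push along its axis.

Request:
jog_arm --plan '[{"wx": 0, "wy": 0, "wz": 0, "x": 2, "y": -2, "z": 3, "claw": 16}, {"wx": 0, "wy": 0, "wz": 0, "x": 7, "y": -2, "z": 3, "claw": 16}, {"wx": 0, "wy": 0, "wz": 0, "x": 14, "y": -2, "z": 3, "claw": 16}, {"wx": 0, "wy": 0, "wz": 0, "x": 21, "y": -2, "z": 3, "claw": 16}, {"wx": 0, "wy": 0, "wz": 0, "x": 28, "y": -2, "z": 3, "claw": 16}]'

```text
time: 2.67
tcp_pos: [0.4493, -0.0916, 0.0283]
ee_rot: [[0.999, 0.048, 0.0], [0.048, -0.999, 0.0], [0.0, -0.0, -1.0]]
force: [-1.5, 0.0, -1.1]
opening: 0.0156
gripper_force: 0.6
```

```bash
cat >> h.py <<'E'
def meas(f):
    im=cv2.cvtColor(snap('top',f),cv2.COLOR_RGB2HSV); s=arm.read_state()
    p=((im[...,2]>165)&(im[...,1]>60)&(im[...,0]>10)&(im[...,0]<30)).astype(np.uint8)
    p[:130]=0;p[275:]=0;p[:,:345]=0;p[:,378:]=0
    c=max(cv2.findContours(p,0,2)[0],key=cv2.contourArea)
    r=cv2.minAreaRect((ray('top',c.reshape(-1,2),.054)[:,:2]*1000).astype(np.float32)); print(r)
    b=cv2.boxPoints(r); e=max(b[1]-b[0],b[2]-b[1],key=np.linalg.norm); e=e*np.sign(e[0])
    L=np.array([[np.cos(LY),np.sin(LY)],[-np.sin(LY),np.cos(LY)]])
    far=np.array(r[0])+e/2; far=L@(far-LO*1000); ya=np.arctan2(e[1],e[0])
    print('far end in lane',far.round(1),'case yaw world',ya.round(4),'rel deg',np.degrees(ya-LY).round(2))
    t=L@(np.array(s['tcp_pos'])[:2]-LO)*1000; R=np.array(s['ee_rot']); print('tcp lane',t.round(1),'z',s['tcp_pos'][2],'yaw',np.arctan2(R[1,0],R[0,0]).round(4),'F',np.round(s['force'],1),s['time'])
E
python3 -c "
from h import *
meas('t2.png')"
```

```text
((529.5702514648438, -79.77212524414062), (62.013999938964844, 22.344322204589844), 0.27745547890663147)
far end in lane [-99.2   6.7] case yaw world 0.0048 rel deg 3.14
tcp lane [-207.7  -10.5] z 0.028538546623719397 yaw 0.0483 F [ 1.2 -0.2 -0.9] 2.7167
```

```bash
python3 -c "
import cv2
a=cv2.imread('pics/t2.png')[115:275,290:400]
cv2.imwrite('pics/c2.png',cv2.resize(a,None,fx=3.6,fy=3.6,interpolation=cv2.INTER_CUBIC))"
```

```text
(no output)
```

View pics/c2.png

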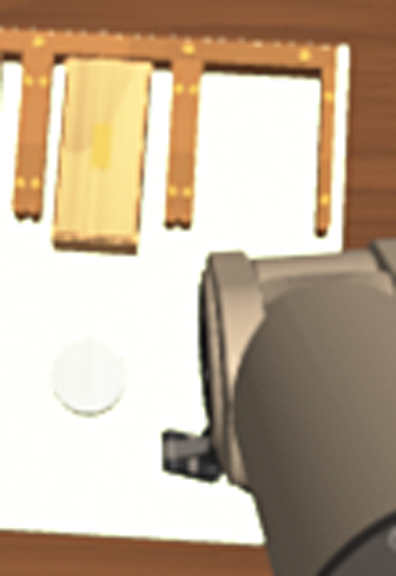

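The arm hides the case from the top camera: its upper arm covers from about (200,250) downward in the crop. I'll use the side camera instead.

```bash
python3 -c "
from h import *
a=snap('side','s2.png')[170:330,170:390,::-1]
cv2.imwrite('pics/c3.png',cv2.resize(a,None,fx=3.6,fy=3.6,interpolation=cv2.INTER_CUBIC))"
```

```text
(no output)
```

View pics/c3.png

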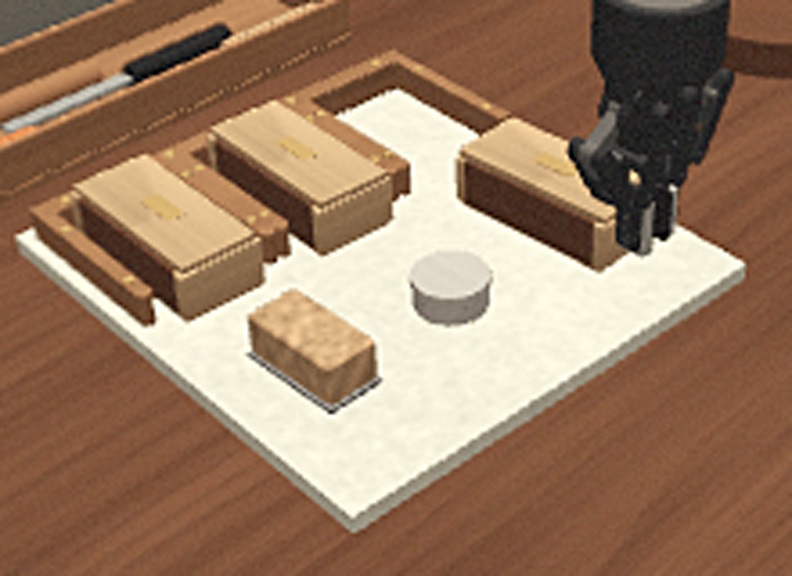

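The side view shows the case upright on the board, its lid corners at (460,153), (512,118) and (600,220) in the crop, with the fingers on its near end at (645,230). The left strip's near end is at (408,165).

```bash
python3 -c "
from h import *
f=lambda p:np.array(p)/3.6+170-.36
L=np.array([[np.cos(LY),np.sin(LY)],[-np.sin(LY),np.cos(LY)]])
def g(n,p,z):
    w=ray('side',f(p),z); print(n,w.round(4)[:,:2].tolist(),'lane',((w[:,:2]-LO)@L.T*1000).round(1).tolist())
g('case FL FR NL',[[460,153],[512,118],[600,220]],.054)
g('board NR NL FL',[[745,268],[353,516],[17,235]],.012)
g('strip mouth(in,out), in stop corner top',[[409,166],[392,50],[490,105]],.034)
to(.5,-.094,.028,.048)
w=cv2.cvtColor(cv2.imread('pics/w2.png'),cv2.COLOR_BGR2HSV)
"
```

```text
case FL FR NL [[0.5746, -0.0557], [0.5801, -0.1087], [0.4631, -0.0615]] lane [[-86.4, 31.3], [-78.2, -21.3], [-197.5, 20.0]]
board NR NL FL [[0.4038, -0.1305], [0.4204, 0.174], [0.7551, 0.1585]] lane [[-253.2, -51.9], [-251.8, 253.0], [83.2, 254.3]]
strip mouth(in,out), in stop corner top [[0.6097, -0.0439], [0.7301, -0.1403], [0.6253, -0.1343]] lane [[-51.9, 44.9], [73.2, -45.4], [-31.8, -44.6]]
shift [49.1  4.9  0.6] turn [-0.0001 -0.0027  0.0003] t 2.7667 tcp [ 0.4508 -0.0915  0.0285] F [-0.1 -0.5 -0.1]
```

Request:
jog_arm --plan '[{"wx": 0, "wy": 0, "wz": 0.012, "x": 6, "y": -0.7, "z": 0, "claw": 16}, {"wx": 0, "wy": 0, "wz": 0.024, "x": 14, "y": -1.5, "z": 0, "claw": 16}, {"wx": 0, "wy": 0, "wz": 0.037, "x": 22, "y": -2.2, "z": 0, "claw": 16}, {"wx": 0, "wy": 0, "wz": 0.049, "x": 30, "y": -2.8, "z": 0, "claw": 16}, {"wx": 0, "wy": 0, "wz": 0.049, "x": 30, "y": -2.8, "z": 0, "claw": 16}]'

```text
time: 3.18
tcp_pos: [0.4811, -0.087, 0.0286]
ee_rot: [[1.0, -0.002, 0.003], [-0.002, -1.0, 0.0], [0.003, -0.0, -1.0]]
force: [0.1, -0.1, 0.5]
opening: 0.0159
gripper_force: 0.0
```

```bash
python3 -c "
from h import *
a=snap('wrist','w3.png'); b=snap('side','s3.png')
c=cv2.resize(b[170:290,260:390],(650,600),interpolation=cv2.INTER_CUBIC)
v=np.zeros((600,800,3),np.uint8); v[:375,:500]=cv2.resize(a,(500,375)); v[375:,:]=0
v[:300,500:]=cv2.resize(b[190:270,280:360],(300,300),interpolation=cv2.INTER_CUBIC)
cv2.imwrite('pics/v3.png',v[:375,:,::-1]); to(.5,-.094,.028,-.05)"
```

```text
shift [20.8  6.6  0.5] turn [-0.0001 -0.0014  0.0492] t 3.2833 tcp [ 0.4792 -0.0874  0.0284] F [-0.4 -0.1 -0.2]
```

View pics/v3.png

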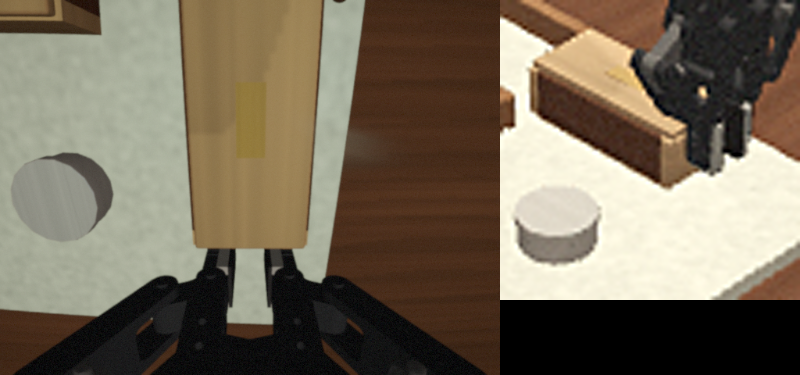

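The wrist half of the composite shows the case flush on the fingers and turned toward the lane. The right strip's tip is coming into view at (338,0), clear of the case's right edge (324,0). The side half shows the case just right of the left strip, and the tin untouched. I'll measure the case against the board's right edge, which is lane y=-57.

```bash
cat >> h.py <<'E'
def wm(f,rows):
    im=cv2.imread('pics/'+f); hsv=cv2.cvtColor(im,cv2.COLOR_BGR2HSV).astype(int)
    P={'l':[], 'r':[], 'b':[]}
    for v in rows:
        lid=(hsv[v,:,2]>130)&(hsv[v,:,1]>70)&(hsv[v,:,0]<25)&(hsv[v,:,0]>8)
        l=r=315
        while lid[l-1] or lid[l-4]: l-=1
        while lid[r+1] or lid[r+4]: r+=1
        w=(hsv[v,:,1]<60)&(hsv[v,:,2]>140); w[:r]=0
        P['l'].append((l,v));P['r'].append((r,v));P['b'].append((np.flatnonzero(w).max() if w.any() else 0,v))
    print(P)
    W={k:ray('wrist',p,.012 if k=='b' else .054)[:,:2]*1000 for k,p in P.items()}
    fit=lambda w:np.polyfit(w[:,0],w[:,1],1)
    F={k:fit(w) for k,w in W.items()}
    for k in F: print(k,'deg',np.degrees(np.arctan(F[k][0])).round(2))
    yl=np.arctan(F['b'][0]); yc=(np.arctan(F['l'][0])+np.arctan(F['r'][0]))/2
    for x in (W['l'][0,0],W['l'][-1,0]):
        a=[np.polyval(F[k],x) for k in 'lrb']; print('x',x.round(1),'width',(a[0]-a[1]).round(1),'lane y of case mid', ((a[0]+a[1])/2-a[2]-57).round(1))
    print('rel yaw deg to board edge',np.degrees(yc-yl).round(2),'to LY',np.degrees(yc-LY).round(2))
E
python3 -c "
from h import *
wm('w3.png',[5,60,120,180,240,290]); print('strip tip',ray('wrist',[[433,2]],.034).round(4))"
```

```text
{'l': [(234, 5), (237, 60), (240, 120), (243, 180), (247, 240), (250, 290)], 'r': [(410, 5), (407, 60), (403, 120), (399, 180), (395, 240), (391, 290)], 'b': [(np.int64(465), 5), (np.int64(458), 60), (np.int64(450), 120), (np.int64(441), 180), (np.int64(432), 240), (np.int64(425), 290)]}
l deg -0.28
r deg -0.15
b deg -2.55
x 592.6 width 50.1 lane y of case mid -1.7
x 503.2 width 50.3 lane y of case mid -5.3
rel yaw deg to board edge 2.34 to LY 2.65
strip tip [[ 0.599  -0.1243  0.034 ]]
```

Request:
jog_arm --plan '[{"wx": 0, "wy": 0, "wz": 0, "x": 7, "y": 0, "z": 0, "claw": 16}, {"wx": 0, "wy": 0, "wz": 0, "x": 15, "y": 0, "z": 0, "claw": 16}, {"wx": 0, "wy": 0, "wz": 0, "x": 23, "y": 0, "z": 0, "claw": 16}, {"wx": 0, "wy": 0, "wz": 0, "x": 31, "y": 0, "z": 0, "claw": 16}, {"wx": 0, "wy": 0, "wz": 0, "x": 38, "y": 0, "z": 0, "claw": 16}]'

```text
time: 3.7
tcp_pos: [0.5173, -0.0876, 0.0283]
ee_rot: [[1.0, -0.001, 0.0], [-0.001, -1.0, 0.0], [0.0, -0.0, -1.0]]
force: [-1.5, -0.5, 0.6]
opening: 0.0156
gripper_force: 1.0
```

```bash
python3 -c "
from h import *
snap('wrist','w4.png'); to(.5,-.094,.028,-.05)
wm('w4.png',[5,60,120,180,240,290])"
```

```text
shift [-19.    6.6   0.5] turn [-0.0002 -0.0025  0.049 ] t 3.75 tcp [ 0.519  -0.0874  0.0285] F [-1.   0.3 -0.8]
{'l': [(230, 5), (233, 60), (237, 120), (240, 180), (244, 240), (248, 290)], 'r': [(408, 5), (405, 60), (401, 120), (397, 180), (393, 240), (389, 290)], 'b': [(np.int64(422), 5), (np.int64(416), 60), (np.int64(453), 120), (np.int64(444), 180), (np.int64(435), 240), (np.int64(427), 290)]}
l deg -0.04
r deg -0.26
b deg 6.75
x 632.5 width 50.8 lane y of case mid -13.2
x 542.9 width 50.5 lane y of case mid -2.4
rel yaw deg to board edge -6.91 to LY 2.71
```

View pics/w4.png

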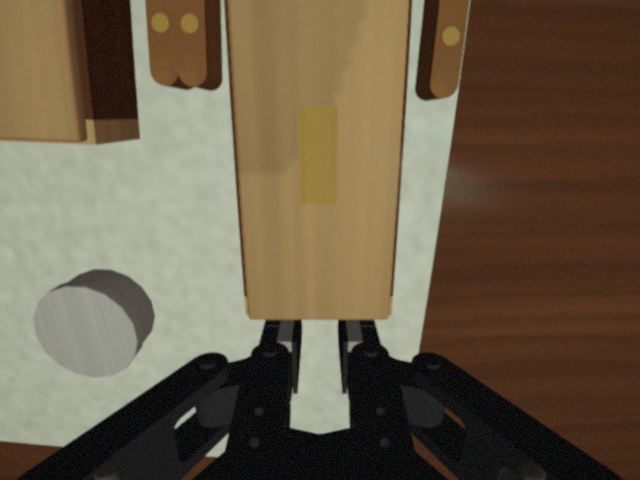

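The wrist view shows the case's front inside the mouth: left strip inner edge at (207,80) on top and (221,85) at the base, right strip at (433,95) and (417,95). There is white board visible on both sides of the case.

```bash
python3 -c "
from h import *
print(ray('wrist',[[221,85],[417,95]],.012).round(4)[:,:2],ray('wrist',[[207,80],[433,92],[219,5],[439,5]],.034).round(4)[:,:2],ray('wrist',[[235,90],[403,90],[244,295],[391,295]],.054).round(4)[:,:2])
print(ray('wrist',[[453,120],[427,290]],.012).round(4)[:,:2])"
```

```text
[[ 0.6144 -0.0464]
 [ 0.6106 -0.1267]] [[ 0.6143 -0.0471]
 [ 0.6103 -0.1268]
 [ 0.6378 -0.053 ]
 [ 0.638  -0.1266]] [[ 0.6095 -0.0611]
 [ 0.6095 -0.1118]
 [ 0.5409 -0.0595]
 [ 0.5409 -0.1123]]
[[ 0.6008 -0.1427]
 [ 0.5221 -0.1389]]
```

Request:
jog_arm --plan '[{"wx": 0, "wy": 0, "wz": 0.012, "x": 7, "y": -0.8, "z": 0, "claw": 16}, {"wx": 0, "wy": 0, "wz": 0.024, "x": 15, "y": -1.5, "z": 0, "claw": 16}, {"wx": 0, "wy": 0, "wz": 0.036, "x": 23, "y": -2.1, "z": 0, "claw": 16}, {"wx": 0, "wy": 0, "wz": 0.047, "x": 30, "y": -2.6, "z": 0, "claw": 16}, {"wx": 0, "wy": 0, "wz": 0.047, "x": 30, "y": -2.6, "z": 0, "claw": 16}]'

```text
time: 4.17
tcp_pos: [0.5487, -0.0846, 0.0286]
ee_rot: [[0.999, -0.049, 0.003], [-0.049, -0.999, 0.0], [0.003, -0.0, -1.0]]
force: [0.6, 0.3, -0.1]
opening: 0.016
gripper_force: 0.0
```

```bash
python3 -c "
from h import *
snap('wrist','w5.png'); to(.5,-.094,.028,-.05)
wm('w5.png',[150,180,210,240,270,290])"
```

```text
shift [-47.3  11.6   0.4] turn [-0.0002 -0.0021  0.002 ] t 4.2167 tcp [ 0.5478 -0.0847  0.0285] F [ 0.2 -0.1  1.3]
{'l': [(239, 150), (240, 180), (242, 210), (244, 240), (246, 270), (248, 290)], 'r': [(400, 150), (398, 180), (396, 210), (393, 240), (391, 270), (390, 290)], 'b': [(np.int64(410), 150), (np.int64(448), 180), (np.int64(445), 210), (np.int64(442), 240), (np.int64(439), 270), (np.int64(436), 290)]}
l deg -2.83
r deg -3.08
b deg 8.21
x 621.6 width 51.0 lane y of case mid -10.9
x 572.9 width 50.8 lane y of case mid -1.3
rel yaw deg to board edge -11.16 to LY -0.09
```

View pics/w5.png

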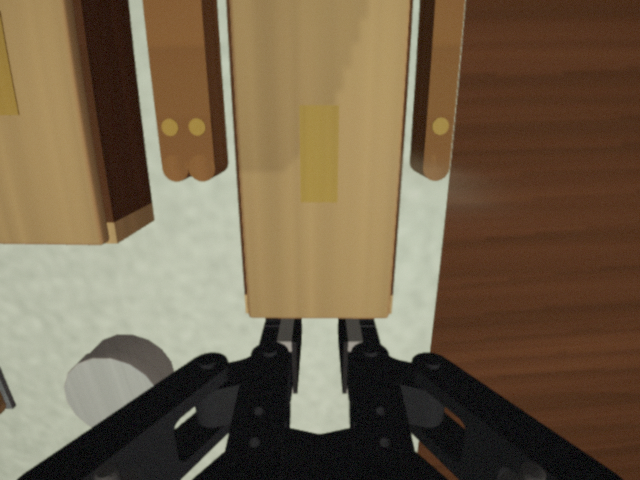

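The wrist view shows the case parallel to the strips and centred: base edges at 228 and 412, lid from 238 to 401. I'll push straight on.

Request:
jog_arm --plan '[{"wx": 0, "wy": 0, "wz": 0, "x": 7, "y": 0, "z": 0, "claw": 16}, {"wx": 0, "wy": 0, "wz": 0, "x": 15, "y": 0, "z": 0, "claw": 16}, {"wx": 0, "wy": 0, "wz": 0, "x": 23, "y": 0, "z": 0, "claw": 16}, {"wx": 0, "wy": 0, "wz": 0, "x": 29, "y": 0, "z": 0, "claw": 16}, {"wx": 0, "wy": 0, "wz": 0, "x": 32, "y": 0, "z": 0, "claw": 16}]'

```text
time: 4.63
tcp_pos: [0.5794, -0.0866, 0.0284]
ee_rot: [[0.999, -0.048, 0.001], [-0.048, -0.999, 0.0], [0.001, -0.0, -1.0]]
force: [-2.4, -0.1, 1.1]
opening: 0.0164
gripper_force: 1.3
```

```bash
python3 -c "
from h import *
a=ray('wrist',[[202,181],[183,181],[436,180]],.034); a
snap('wrist','w6.png'); to(.5,-.094,.028,-.05)"
```

```text
shift [-79.3  11.3   0.3] turn [-0.0001 -0.0014  0.0018] t 4.6833 tcp [ 0.5797 -0.0866  0.0284] F [-0.1 -0.7  1.1]
```

Request:
jog_arm --plan '[{"wx": 0, "wy": 0, "wz": 0, "x": 1, "y": 0, "z": 0, "claw": 16}, {"wx": 0, "wy": 0, "wz": 0, "x": 2, "y": 0, "z": 0, "claw": 16}, {"wx": 0, "wy": 0, "wz": 0, "x": 3, "y": 0, "z": 0, "claw": 16}, {"wx": 0, "wy": 0, "wz": 0, "x": 4, "y": 0, "z": 0, "claw": 16}]'

```text
time: 5.02
tcp_pos: [0.5816, -0.0868, 0.0282]
ee_rot: [[0.999, -0.048, -0.001], [-0.048, -0.999, -0.0], [-0.001, 0.0, -1.0]]
force: [-2.2, 0.5, 0.3]
opening: 0.0161
gripper_force: 1.1
```

Request:
jog_arm --plan '[{"wx": 0, "wy": 0, "wz": 0, "x": 1, "y": 0, "z": 0, "claw": 16}, {"wx": 0, "wy": 0, "wz": 0, "x": 2, "y": 0, "z": 0, "claw": 16}, {"wx": 0, "wy": 0, "wz": 0, "x": 3, "y": 0, "z": 0, "claw": 16}, {"wx": 0, "wy": 0, "wz": 0, "x": 4, "y": 0, "z": 0, "claw": 16}]'

```text
time: 5.35
tcp_pos: [0.5862, -0.087, 0.0282]
ee_rot: [[0.999, -0.048, -0.0], [-0.048, -0.999, -0.0], [-0.0, 0.0, -1.0]]
force: [-1.7, 0.0, 0.1]
opening: 0.0165
gripper_force: 0.9
```

Request:
jog_arm --plan '[{"wx": 0, "wy": 0, "wz": 0, "x": 1, "y": 0, "z": 0, "claw": 16}, {"wx": 0, "wy": 0, "wz": 0, "x": 2, "y": 0, "z": 0, "claw": 16}]'

```text
time: 5.52
tcp_pos: [0.5876, -0.0871, 0.0282]
ee_rot: [[0.999, -0.048, -0.001], [-0.048, -0.999, -0.0], [-0.001, 0.0, -1.0]]
force: [-6.3, 0.4, 4.1]
opening: 0.0158
gripper_force: 3.1
```

Request:
jog_arm --plan '[{"wx": 0, "wy": 0, "wz": 0, "x": 1, "y": 0, "z": 0, "claw": 16}, {"wx": 0, "wy": 0, "wz": 0, "x": 1, "y": 0, "z": 0, "claw": 16}]'

```text
time: 5.68
tcp_pos: [0.5875, -0.0871, 0.028]
ee_rot: [[0.999, -0.048, -0.003], [-0.048, -0.999, 0.0], [-0.003, 0.0, -1.0]]
force: [-5.2, 0.5, 3.8]
opening: 0.0161
gripper_force: 3.2
```

The TCP stalled and the force rose, so the case is against the stop. One more millimetre to confirm, then back off.

Request:
jog_arm --plan '[{"wx": 0, "wy": 0, "wz": 0, "x": 1, "y": 0, "z": 0, "claw": 16}, {"wx": 0, "wy": 0, "wz": 0, "x": 1, "y": 0, "z": 0, "claw": 16}]'

```text
time: 5.85
tcp_pos: [0.5875, -0.0871, 0.0279]
ee_rot: [[0.999, -0.048, -0.005], [-0.048, -0.999, -0.0], [-0.005, 0.0, -1.0]]
force: [-9.1, 0.6, 6.0]
opening: 0.0162
gripper_force: 4.4
```

Request:
jog_arm --plan '[{"wx": 0, "wy": 0, "wz": 0, "x": -4, "y": 0, "z": 0, "claw": 16}, {"wx": 0, "wy": 0, "wz": 0, "x": -14, "y": 0, "z": 0, "claw": 16}, {"wx": 0, "wy": 0, "wz": 0, "x": -30, "y": 0, "z": 0, "claw": 16}, {"wx": 0, "wy": 0, "wz": 0, "x": -45, "y": 0, "z": -20, "claw": 16}, {"wx": 0, "wy": 0, "wz": 0, "x": -55, "y": 0, "z": -50, "claw": 16}]'

```text
time: 6.27
tcp_pos: [0.5316, -0.0842, 0.0763]
ee_rot: [[0.999, -0.048, -0.006], [-0.048, -0.999, 0.0], [-0.006, -0.0, -1.0]]
force: [0.0, -0.1, 0.1]
opening: 0.0161
gripper_force: 0.0
```

Request:
jog_arm --plan '[{"wx": 0, "wy": 0, "wz": 0, "x": -10, "y": 0, "z": -30, "claw": 16}, {"wx": 0, "wy": 0, "wz": 0, "x": -20, "y": 0, "z": -60, "claw": 16}, {"wx": 0, "wy": 0, "wz": 0, "x": -20, "y": 0, "z": -80, "claw": 16}, {"wx": 0, "wy": 0, "wz": 0, "x": -20, "y": 0, "z": -80, "claw": 16}]'

```text
time: 6.6
tcp_pos: [0.5178, -0.0838, 0.1631]
ee_rot: [[0.999, -0.049, 0.009], [-0.049, -0.999, -0.001], [0.009, 0.001, -1.0]]
force: [0.9, -0.6, 0.2]
opening: 0.0161
gripper_force: 0.0
```

```bash
python3 -c "
from h import *
a=snap('wrist','w7.png'); b=snap('side','s7.png')
v=np.zeros((375,800,3),np.uint8); v[:,:500]=cv2.resize(a,(500,375))
v[:300,500:]=cv2.resize(b[170:270,260:360],(300,300),interpolation=cv2.INTER_CUBIC)
cv2.imwrite('pics/v7.png',v[:,:,::-1]); to(.5,-.094,.028,-.05)"
```

```text
shift [-15.8  11.1 131.2] turn [ 0.0003 -0.0035  0.0016] t 6.7 tcp [ 0.5159 -0.0836  0.1593] F [ 1.1  0.5 -0.2]
```

View pics/v7.png

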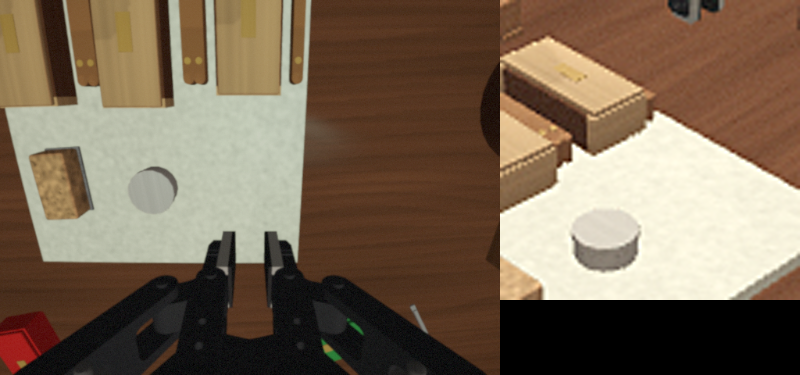

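The wrist half shows the case centred in the lane (columns 216–281, strips at 206 and 292), its near end about 10 mm before the mouth, as it should be when home. The tin, sander and other cases have not moved, and the arm is clear.

```bash
python3 -c "
from h import *
print(arm.sign_off())"
```

```text
the job is handed in; nothing more can be done
None
```

The wet case is in the free lane against the stop strip, pushed only on its near end; the pictures show it clear of both strips and nothing else moved, and the job was handed in at about 6.7 s.

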